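# Uncouple the tong wagon of a silversmith's draw bench

## Robot

A 6-joint arm with a two-finger parallel gripper is mounted at the origin on the work surface. World frame = base frame: x ahead of the robot, y to its left, z up, the work surface at z = 0. Lengths are in m, angles in rad, forces in N, time in s.
With the tool pointing down it reaches from about 0.375 to 0.975 m from the base axis. Payload 3.8 kg.
Tool frame: the origin (TCP) lies on the centre line of the jaws, within the pads' length; the fingertips stand 17 mm ahead of it and the grasp point (between the pads) lies 2 mm behind it (bot.tip_extent is the distance from the TCP to the fingertips, in m); z points along the fingers, y is the line along which they close (so a half turn about z gives the same grasp; the last joint's range is limited). The gripper opens to 85 mm and grips with 20 to 120 N. Pads are 22 mm wide; open, the fingers measure 114 mm over their backs; the gripper's body (76 mm by 85 mm) begins 54 mm behind the grasp point. The pads swing forward as they close: fully open they stand 13 mm farther back than shut.
Start: joints at [-1.384, 0.264, 1.604, -0, 1.274, -0.037], TCP at [0.15, -0.658, 0.248] pointing down, gripper open.
Joint ranges: [-2.63, 2.63], [-0.94, 2.18], [0.31, 2.57], [-1.31, 4.45], [0, 2.66], [-2.55, 2.55]. Speed limits (rad/s): [2.57, 2.57, 3.14, 3.14, 3.14, 3.14].

## Interface

Orientations are given as a rotation vector (axis times angle).
In Python, from workcell import readout, read_camera, finish_job, bot gives the robot as it stands.
- The arm moves only by the tool jog_arm, never from a script. Its argument "deltas" is one flat list of numbers, 7 for each row, row after row: the shift along the tool's x, y, z in m, then the turn, a rotation vector about the tool's x, y, z in degrees, then the gripper command: -1 is shut, 1 is fully open, values between are in proportion. A call has 1 to 8 rows; each row is the pose to reach, as a shift and turn from the pose commanded when the call began, along the tool's axes at that moment; what a row does not reach only later rows make up. A row lasts 1/10 s, in which the tool goes at most 50 mm and 8.59 degrees, less where a joint would pass 70% of its speed; a pose out of reach is approached as far as the arm can. A call with a gripper value outside its range is refused whole. The fingers move at their own pace and stop on an object; "squeeze" is the grip in N (left out, the last holds). Time passes only in rows, so rows that repeat a pose let the fingers close. It gives the time, the measured TCP pose, the force, the opening and the grip force at its end, in the units of the state.
- readout.read_state(): the state, without advancing time (a new reading comes with each control period).
- read_camera(name): name is "scene" or "top" or "wrist"; returns a dict with "color" (480x640x3 uint8, blue, green, red), "fx", "fy", "cx", "cy" (pixels), "origin" and "attitude" of the camera in the world. Camera axes: x right, y down, z forward; pixel columns grow to the right and rows downward; lengths in m; the calibration is good to about 2 mm. A picture is of the moment at which its call begins. There is no depth.
- finish_job(): hands the job in; it is judged then, once.
The state is a dict: "time": time; "q": joint angles; "joint_vel": joint speeds; "joint_torque": joint torques, N m; "tool_pos": TCP position; "tcp_rot": TCP orientation; "wrist_force": force on the tool from outside, world axes, zero at the start; "torque": the same for the moment, N m; "width": opening from 0.0 (shut) to 1.0 (fully open); "grip_force": force on a finger pad.
Only numpy, scipy, OpenCV 4.12 (cv2) and the standard library are available. Lean on these libraries where they do the work, as an engineer would, in place of code of your own. Each camera call takes 0.05 s, during which the arm holds its last target. There are 200 camera calls.

## Task

The draw bench has stopped in the middle of a draw and its rack is still pulling on the tong wagon. Take the load off first: press the yellow ratchet pedal right down to its stop so that the rack eases back, and let it come up again. Then pull the black latch knob sideways out of the red coupling head against its spring, lift the hinged red tongue off the ball until its head is some 60 mm up, and finish there, still holding the tongue raised and still; leave the tin, hammer, spare drawplate and mug where they are.

Things in the scene. Friction and masses are not known exactly. Their poses are not given: they have to be found in the camera images.
- bench: Draw bench: green steel bed 1.00 m x 120 mm, top 75 mm above the table, rails to 83 mm; fixed. Origin: on the table under the bed's middle line. Its x points across the bed away from the robot, y along it from the die head (y -530 mm) to ratchet and pedal (+y end), z up. Only pedal, ratchet with crank, rack with ball, tongue and latch move; the blue wagon stands still.
- pedal_pad (a point): Centre of the ribbed top of the yellow pedal's pad, 55 mm (bench x) by 62 mm (bench y), 175 mm above the table. The pedal rocks on a pivot along bench x, 90 mm to bench -y of this point and 19 mm lower; its other arm is the pawl that holds the ratchet wheel. Pressed, the pad goes down 20 mm and 2 mm to +y. Axes: as the bench's when up.
- pedal (a joint): Angle of the pedal, rad: 0 up, grows as it is pressed, 0.22 at its stop. The spring takes about 3 N at the pad to start and 10 N at the stop (plus some friction of the pawl); it comes up by itself when let go.
- rack (a joint): How far the rack with the ball has eased back toward the wagon, m: 0 while it pulls (at the start, held by the pawl); pressing the pedal past about half lets it ease back by itself to 0.0095, where it stays. The crank, on the far side, turns with it by 0.53 rad.
- latch_knob (a point): Centre of the black latch knob, a cylinder 24 mm across and 24 mm long, axis along bench x, on the robot's side of the red head; 127 mm above the table when latched. 3 mm from its inner end the latch guide on the head begins. Free around it: rails 44 mm below, 100 mm to either side along the bench. Grip from above, fingers closing along bench y. Moves with latch and tongue.
- latch (a joint): How far the latch is pulled out, along bench -x (toward the robot), m: 0 latched, 0.012 at the stop; from 0.006 it is clear of the ball. The spring pulls back with 6 N at 0 and 11 N at the stop; it springs home when let go. While latched it catches under the ball and the tongue cannot rise.
- tongue_hinge (a point): Centre of the tongue's hinge on the blue wagon's tail, 138 mm above the table; hinge axis along bench x.
- tongue_head (a point): Centre of the ball socket in the red coupling head at the tongue's end, 180 mm to bench +y of the hinge, 138 mm above the table when down. Head 46 mm wide (bench x), 60 mm long, from 17 mm below to 23 mm above this point, open below; it must rise 32 mm to clear the 30 mm ball. The tongue weighs 0.5 to 1 kg, 3 to 7 N to lift at the head.
- tongue (a joint): Angle of the tongue, rad: 0 down on the ball, grows as the head is lifted, up to 0.9. It falls back when let go. 60 mm of rise at the head is 0.34 rad.
- wax_tin: Round grey tin of drawing wax, 68 mm across, 45 mm high, upright on the table on the robot's side of the bench. Origin: centre of its underside.
- hammer: Hammer with a wooden handle, 260 mm long, lying on the table along the bench on the robot's side. Origin near the middle of its underside, long axis its x.
- drawplate: Spare dark steel drawplate 50 x 170 x 10 mm, flat on the table on the far side of the bench. Origin: centre of its underside.
- mug: White mug, 76 mm across, 95 mm high, upright on the far side of the bench. Origin: centre of its underside.

How it is judged:
By the outcome, as a careful person would: the job done as asked, in the order asked, and still so for the second after the job is handed in, while the arm keeps its last pose, push and grip.
It also fails if it takes over 48 s, if anything falls off the work surface, if the arm or the gripper's body presses on something with over 40 N, if the wrist force passes 120 N, or if a joint passes its speed limit or range.

## Working session

There is one attempt and no reset: what is moved stays moved. The work goes in short steps, Python scripts to look and compute and a tool call to move; the robot and the scene stay as the last step left them, time stands still between calls to the robot, and variables do not carry over. Pictures are saved under pics/ and viewed, at most 10 in all, crops included, and the job is handed in when it is done.

Besides the shell and the picture viewer there is one more tool, called after "Call:" in YAML: its name, and indented under it one key for each argument. jog_arm: Moves the arm, as the interface text tells. Its arguments: {"type":"object","properties":{"deltas":{"type":"array"},"squeeze":{"type":"number"}},"required":["deltas"]}

```bash
mkdir -p pics; ls
cat > h.py <<'E'
import numpy as np, cv2, json
from workcell import readout, read_camera, finish_job, bot
from scipy.spatial.transform import Rotation as R
def snap(name,fn):
    c=read_camera(name); cv2.imwrite('pics/'+fn+'.png',c['color'])
    d={k:np.array(c[k]).tolist() for k in c if k!='color'}; json.dump(d,open('pics/'+fn+'.json','w')); return c
def ray(fn,u,v):
    d=json.load(open('pics/'+fn+'.json')); A=np.array(d['attitude'])
    A=A if A.shape==(3,3) else R.from_rotvec(A).as_matrix()
    r=A@np.array([(u-d['cx'])/d['fx'],(v-d['cy'])/d['fy'],1]); return np.array(d['origin']),r/np.linalg.norm(r)
def atz(fn,u,v,z):
    o,r=ray(fn,u,v); return o+r*(z-o[2])/r[2]
def tri(*obs):
    M=np.zeros((3,3));b=np.zeros(3);L=[]
    for f,u,v in obs:
        o,r=ray(f,u,v);P=np.eye(3)-np.outer(r,r);M+=P;b+=P@o;L.append((o,P))
    x=np.linalg.solve(M,b); return x.round(4),[round(float(np.linalg.norm(P@(x-o)))*1000,1) for o,P in L]
E
python3 - <<'E'
from h import *
for n in ['scene','top','wrist']:
    snap(n,n+'0'); print(n,open('pics/'+n+'0.json').read())
print(readout.read_state())
E
```

```text
pics
scene {"fx": 523.8704551335353, "fy": 523.8704551335353, "cx": 325.66891596125754, "cy": 244.1412320590348, "origin": [1.5363040355946762, 0.06818393819025634, 0.7844448386091697], "attitude": [-1.6331413681866285, -1.6417261736142348, 0.8990131429828636]}
top {"fx": 457.2873408583214, "fy": 457.2873408583214, "cx": 310.0401099586718, "cy": 249.20423811570032, "origin": [0.44525377935952953, 0.02438652917529822, 1.1234166826534688], "attitude": [-2.1901311512952875, 2.1248541332565813, -0.17620460405802418]}
wrist {"fx": 335.0652568968617, "fy": 335.0652568968617, "cx": 319.19878779588686, "cy": 241.77239130740256, "origin": [0.22508078175928156, -0.6408572960821878, 0.3736506294008392], "attitude": [2.258456517405597, -1.801991848790072, -0.28153313619159226]}
{'time': 0.15, 'q': array([-1.38390015e+00,  2.64589393e-01,  1.60510375e+00, -7.26652875e-07,
        1.27368201e+00, -3.69417451e-02]), 'joint_vel': array([ 0.00011549, -0.00227318, -0.00413249, -0.0006821 , -0.00092119,
        0.00050662]), 'joint_torque': array([ 1.26641567e-04, -5.15906560e+01, -3.67960060e+01, -1.11750933e-04,
        8.08064797e-03, -1.83905320e-05]), 'tool_pos': array([ 0.14970002, -0.65762502,  0.24721827]), 'tcp_rot': array([-3.12017126e+00, -3.50672045e-01,  2.10703312e-04]), 'wrist_force': array([-0.51697665, -0.20998355, -0.08596064]), 'torque': array([-0.04611917,  0.06730187,  0.01054758]), 'grip_force': 0.0, 'width': 0.9987193975663738}
```

View pics/scene0.png

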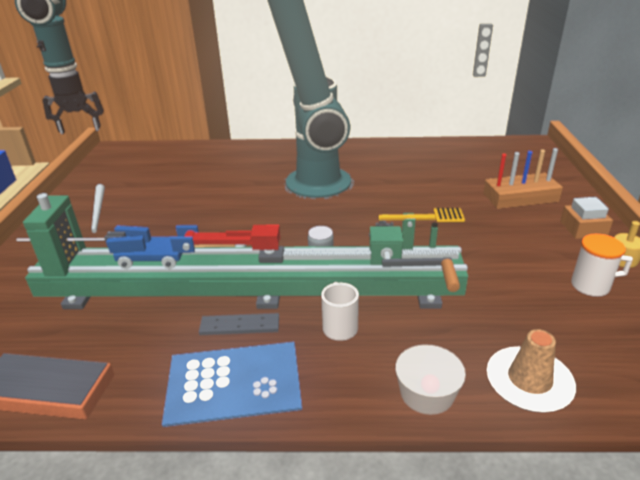

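View pics/top0.png

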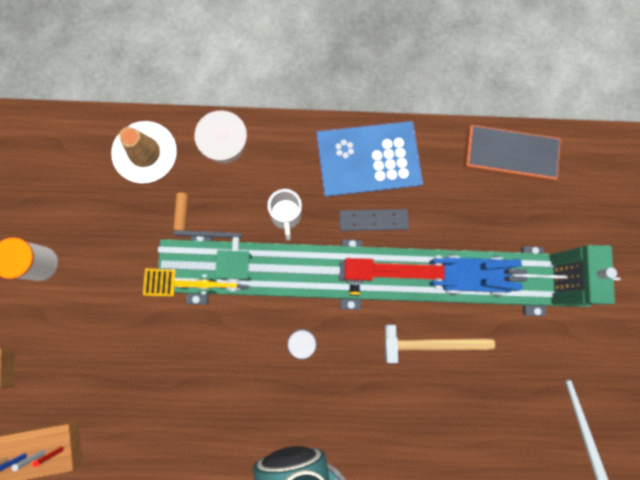

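The scene view shows the pad at about (449,214), the red head at (266,237) and the mug and plate on the near side. The top view shows the pad at (159,282), the head at (359,269), the knob at (355,289), the tin at (302,344) and the hammer at (440,345). I'll enlarge these.

Run:
```python
import cv2,numpy as np
T=cv2.imread('pics/top0.png');S=cv2.imread('pics/scene0.png')
def c(I,u,v,w=66,h=50):
    return cv2.resize(I[v:v+h,u:u+w],(396,300),interpolation=cv2.INTER_CUBIC)
cv2.imwrite('pics/crops.png',np.vstack([np.hstack([c(T,135,255),c(S,410,190)]),np.hstack([c(T,325,250),c(S,232,212)])]))
```

```text
(no output)
```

View pics/crops.png

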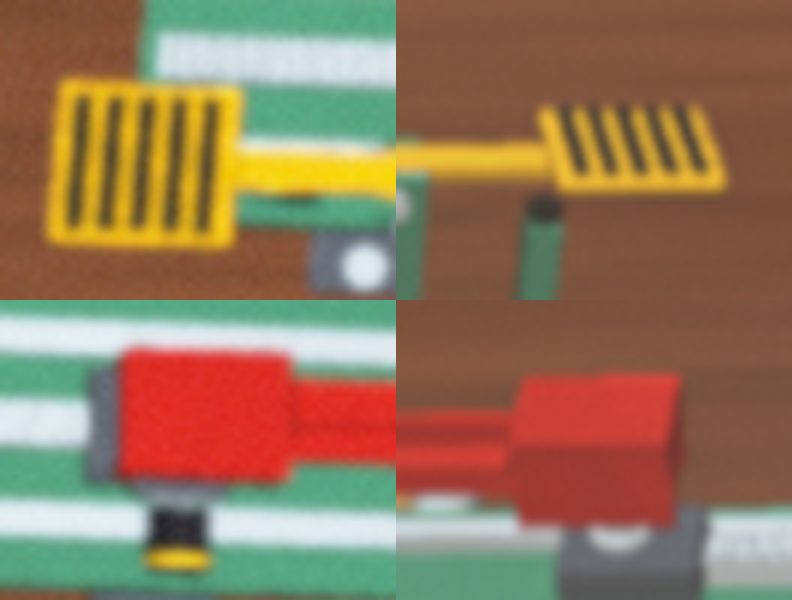

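Run:
```python
from h import *
print('pad',tri(('top0',159.5,282.3),('scene0',449.3,214.2)))
print('pad@.175',atz('top0',159.5,282.3,.175),atz('scene0',449.3,214.2,.175))
print('headtop',tri(('top0',359.3,269.2),('scene0',265.3,230.3)))
print('headtop@.161',atz('top0',359.3,269.2,.161),atz('scene0',265.3,230.3,.161))
print('knob',atz('top0',354.7,289.7,.127))
T=cv2.imread('pics/top0.png').astype(int)
g=(T[:,:,1]-T[:,:,2]>40)
P=[]
for u in range(250,540,5):
    v=np.where(g[200:300,u])[0]
    if len(v): P.append(atz('top0',u,200+v[0],.075)[:2])
P=np.array(P); k=np.polyfit(P[:,1],P[:,0],1); r=P[:,0]-np.polyval(k,P[:,1]); m=abs(r)<.003
k=np.polyfit(P[m,1],P[m,0],1);print('slope dx/dy',k,np.degrees(np.arctan(k[0])),m.sum(),len(m))
```

```text
pad (array([0.5026, 0.317 , 0.1697]), [1.5, 1.5])
pad@.175 [0.50215837 0.3138252  0.175     ] [0.51077119 0.31650361 0.175     ]
headtop (array([ 0.5437, -0.0994,  0.1576]), [0.8, 0.8])
headtop@.161 [ 0.54339056 -0.09981679  0.161     ] [ 0.5491426 -0.0977173  0.161    ]
knob [ 0.50170159 -0.09475719  0.127     ]
slope dx/dy [0.00527964 0.6039782 ] 0.3024983478099763 58 58
```

Call:
jog_arm:
  deltas: [0.034,-0.036,0,0,0,1.6,-1,0.068,-0.072,0,0,0,3.3,-1,0.102,-0.108,0,0,0,4.9,-1,0.137,-0.145,0,0,0,6.6,-1,0.171,-0.181,0,0,0,8.2,-1,0.205,-0.218,0,0,0,9.9,-1,0.239,-0.254,0,0,0,11.5,-1,0.274,-0.29,0,0,0,13.1,-1]
  squeeze: 40

```text
time: 0.95
tool_pos: [0.3528, -0.313, 0.2481]
tcp_rot: [3.142, -0.01, 0.0]
wrist_force: [1.0, 0.2, 0.1]
width: -0.001
grip_force: 0.0
```

Call:
jog_arm:
  deltas: [0.016,-0.045,0,0,0,0,-1,0.032,-0.09,0,0,0,0,-1,0.048,-0.135,0,0,0,0,-1,0.064,-0.18,0,0,0,0,-1,0.08,-0.225,0,0,0,0,-1,0.096,-0.27,0,0,0,0,-1,0.112,-0.315,0,0,0,0,-1,0.128,-0.36,0,0,0,0,-1]

```text
time: 1.75
tool_pos: [0.4822, 0.0465, 0.2482]
tcp_rot: [3.141, -0.007, 0.0]
wrist_force: [1.0, -0.5, 0.4]
width: -0.002
grip_force: 0.0
```

Call:
jog_arm:
  deltas: [0.003,-0.045,0,0,0,0,-1,0.006,-0.09,0,0,0,0,-1,0.01,-0.135,0,0,0,0,-1,0.014,-0.18,0,0,0,0,-1,0.018,-0.225,0,0,0,0,-1,0.021,-0.265,0,0,0,0,-1,0.021,-0.265,0,0,0,0,-1]

```text
time: 2.45
tool_pos: [0.5041, 0.3138, 0.2478]
tcp_rot: [-3.14, 0.001, 0.0]
wrist_force: [0.0, -0.9, -0.2]
width: 0.003
grip_force: 0.0
```

Run:
```python
from h import *
snap('wrist','w1');print(readout.read_state()['tool_pos'])
```

```text
[0.50395381 0.31132126 0.24762864]
```

View pics/w1.png

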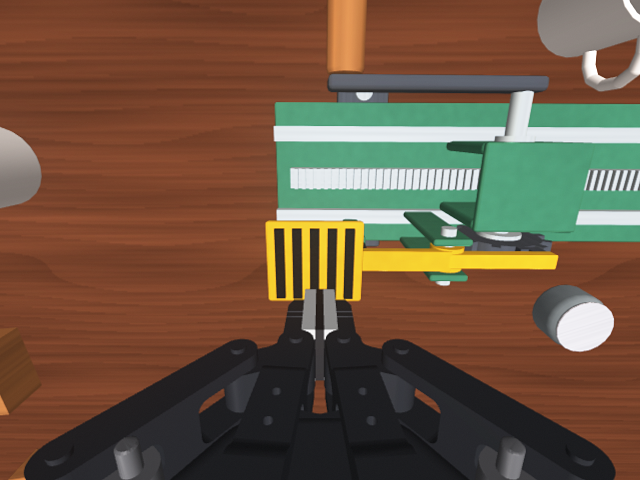

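The wrist view shows the pad spanning u 266–363 and v 221–301, centre (314.5,261). The shut fingertips are over its near edge.

Run:
```python
from h import *
print(atz('w1',314.5,261,.175),tri(('w1',314.5,261),('top0',159.5,282.3),('scene0',449.3,214.2)))
print(bot.tip_extent)
```

```text
[0.5052052  0.31663941 0.175     ] (array([0.5028, 0.3169, 0.1698]), [0.4, 1.5, 1.6])
0.017
```

Call:
jog_arm:
  deltas: [0,-0.005,0.03,0,0,0,-1,0,-0.005,0.05,0,0,0,-1,0,-0.005,0.06,0,0,0,-1,0,-0.006,0.067,0,0,0,-1,0,-0.006,0.072,0,0,0,-1,0,-0.007,0.076,0,0,0,-1,0,-0.007,0.078,0,0,0,-1,0,-0.007,0.078,0,0,0,-1]

```text
time: 3.3
tool_pos: [0.5041, 0.3152, 0.1738]
tcp_rot: [3.141, -0.009, -0.001]
wrist_force: [-7.9, -3.6, 15.4]
width: 0.001
grip_force: 7.1
```

Call:
jog_arm:
  deltas: [0,0,0.002,0,0,0,-1,0,0,0.004,0,0,0,-1,0,0,0.004,0,0,0,-1,0,0,0.004,0,0,0,-1]

```text
time: 3.7
tool_pos: [0.5043, 0.3153, 0.1734]
tcp_rot: [-3.141, 0.009, -0.001]
wrist_force: [-13.2, -7.1, 31.8]
width: -0.002
grip_force: 14.4
```

Call:
jog_arm:
  deltas: [0,0,-0.006,0,0,0,-1,0,0,-0.014,0,0,0,-1,0,0,-0.022,0,0,0,-1,0,0,-0.03,0,0,0,-1,0,0,-0.05,0,0,0,-1,0,0,-0.08,0,0,0,-1,0,0,-0.08,0,0,0,-1]

```text
time: 4.4
tool_pos: [0.5069, 0.3173, 0.2511]
tcp_rot: [-3.137, 0.008, -0.011]
wrist_force: [0.4, 0.8, 0.9]
width: -0.002
grip_force: 0.0
```

Run:
```python
from h import *
snap('wrist','w2');print(readout.read_state()['tool_pos'])
snap('scene','s2')
S=cv2.imread('pics/scene0.png');T=cv2.imread('pics/s2.png')
c=lambda I:cv2.resize(I[185:305,230:490],(780,298),interpolation=cv2.INTER_CUBIC)
cv2.imwrite('pics/cmp.png',np.vstack([c(S),c(T)]))
```

```text
[0.50602331 0.31684294 0.24892799]
```

View pics/cmp.png

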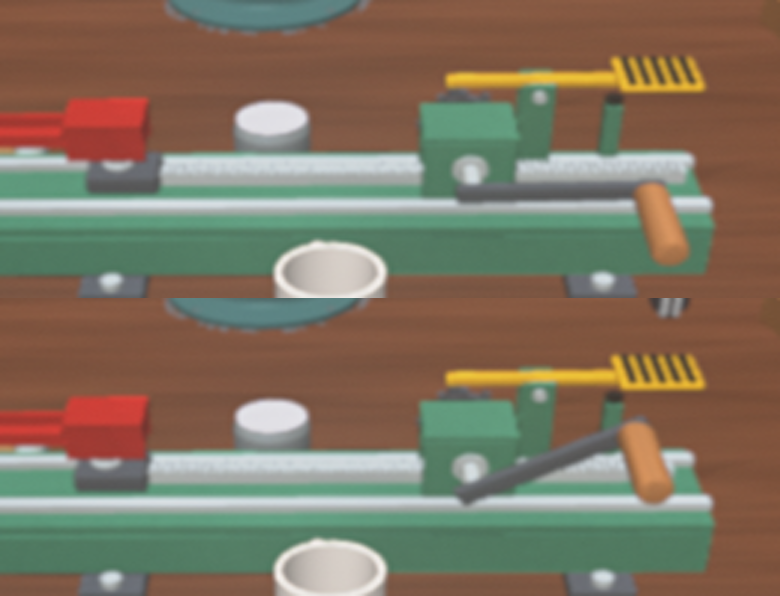

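The crank has turned, the rack and ball block have moved left, and the pedal is up again. Next I go above the latch knob.

Call:
jog_arm:
  deltas: [-0.02,0.04,0,0,0,0,-1,-0.04,0.08,0,0,0,0,-1,-0.055,0.125,0,0,0,0,0,-0.055,0.172,0,0,0,0,1,-0.055,0.22,0,0,0,0,1,-0.055,0.267,0,0,0,0,1,-0.055,0.315,0,0,0,0,1,-0.055,0.36,0,0,0,0,1]

```text
time: 5.3
tool_pos: [0.4462, -0.0452, 0.2446]
tcp_rot: [-3.141, 0.008, 0.004]
wrist_force: [0.1, 0.2, 0.0]
width: 0.992
grip_force: 0.0
```

Call:
jog_arm:
  deltas: [0,0.03,0,0,0,0,1,0,0.05,0,0,0,0,1,0,0.05,0,0,0,0,1,0,0.05,0,0,0,0,1]

```text
time: 5.7
tool_pos: [0.4466, -0.0933, 0.2449]
tcp_rot: [-3.14, 0.01, 0.004]
wrist_force: [-0.7, -0.5, 0.0]
width: 0.998
grip_force: 0.0
```

Run:
```python
from h import *
snap('wrist','w3');s=readout.read_state();print(s['tool_pos'],s['tcp_rot'])
```

```text
[ 0.44679064 -0.09279431  0.24513408] [-3.14044990e+00  8.21001027e-03  3.09398476e-03]
```

View pics/w3.png

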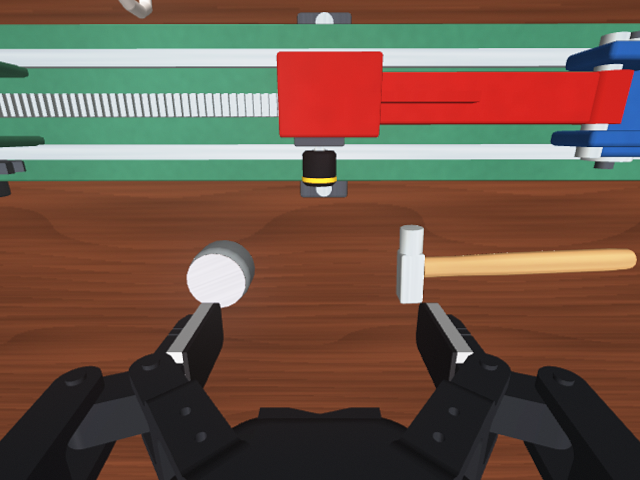

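The wrist view shows the knob at u 303–336, v 151–187 (centre about 319.5,168) with a yellow outer rim. The head top is u 278–382, v 52–137. The tin and hammer are nearer the robot.

Run:
```python
from h import *
print(atz('w3',319.5,168,.127),atz('w3',319.5,168,.135),tri(('w3',319.5,168),('top0',354.7,289.7)))
print(atz('w3',330,95,.161),tri(('w3',330,94.5),('top0',359.3,269.2)))
```

```text
[ 0.50134488 -0.09394329  0.127     ] [ 0.50209263 -0.09394939  0.135     ] (array([ 0.5016, -0.0941,  0.1311]), [0.2, 0.2])
[ 0.5458566  -0.10030101  0.161     ] (array([ 0.5452, -0.1004,  0.157 ]), [1.4, 1.4])
```

Call:
jog_arm:
  deltas: [0.027,0.001,0,0,0,0,1,0.054,0.001,0.02,0,0,0,1,0.054,0.001,0.055,0,0,0,1,0.054,0.001,0.085,0,0,0,1,0.054,0.001,0.105,0,0,0,1,0.054,0.001,0.117,0,0,0,1,0.054,0.001,0.121,0,0,0,1,0.054,0.001,0.121,0,0,0,1]

```text
time: 6.55
tool_pos: [0.5015, -0.094, 0.1252]
tcp_rot: [-3.141, 0.006, 0.001]
wrist_force: [-0.4, 0.2, 0.1]
width: 1.0
grip_force: 0.0
```

Run:
```python
from h import *
snap('wrist','w4');s=readout.read_state();print(s['tool_pos'],s['tcp_rot'],s['wrist_force'])
```

```text
[ 0.50213082 -0.09437342  0.12607617] [ 3.14136594e+00 -6.57336925e-03  1.97869164e-03] [ 1.10171547 -0.34452149 -0.03016371]
```

View pics/w4.png

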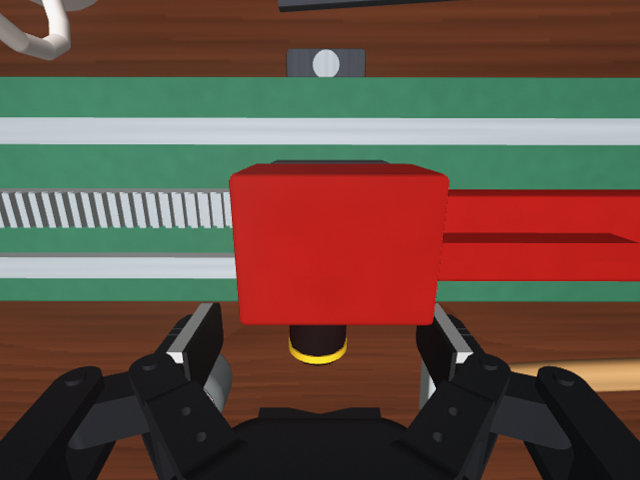

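The knob is centred between the open fingers at about u 318, v 345, and the head is clear ahead of them. Closing.

Call:
jog_arm:
  deltas: [-0.0015,0,0.002,0,0,0,1,-0.0015,0,0.002,0,0,0,-1,-0.0015,0,0.002,0,0,0,-1,-0.0015,0,0.002,0,0,0,-1,-0.0015,0,0.002,0,0,0,-1,-0.0015,0,0.002,0,0,0,-1,-0.0015,0,0.002,0,0,0,-1]
  squeeze: 80

```text
time: 7.3
tool_pos: [0.5, -0.0935, 0.1239]
tcp_rot: [-3.139, 0.009, 0.0]
wrist_force: [-1.8, 5.2, 4.1]
width: 0.26
grip_force: 78.0
```

Call:
jog_arm:
  deltas: [-0.003,0,0,0,0,0,-1,-0.006,0,0,0,0,0,-1,-0.009,0,0,0,0,0,-1,-0.012,0,0,0,0,0,-1,-0.0125,0,0,0,0,0,-1,-0.0125,0,0,0,0,0,-1]

```text
time: 7.9
tool_pos: [0.4908, -0.0934, 0.1241]
tcp_rot: [-3.139, 0.01, -0.012]
wrist_force: [10.0, 5.4, -5.4]
width: 0.253
grip_force: 78.4
```

Call:
jog_arm:
  deltas: [0,-0.0002,-0.004,1.25,0,0,-1,0,-0.0004,-0.008,2.5,0,0,-1,0,-0.0005,-0.012,3.75,0,0,-1,0,-0.0005,-0.0164,5,0,0,-1,0,-0.0005,-0.0164,5,0,0,-1]

```text
time: 8.4
tool_pos: [0.4909, -0.0929, 0.1407]
tcp_rot: [-3.051, 0.011, -0.012]
wrist_force: [10.6, 6.8, -6.2]
width: 0.254
grip_force: 78.7
```

Call:
jog_arm:
  deltas: [0,-0.0004,-0.0081,2.5,0,0,-1,0,-0.0005,-0.0164,5,0,0,-1,0,-0.0002,-0.0244,7.5,0,0,-1,0,0.0004,-0.0326,10,0,0,-1,0,0.0014,-0.0407,12.5,0,0,-1,0,0.0028,-0.0488,15,0,0,-1,0,0.0028,-0.0488,15,0,0,-1,0,0.0028,-0.0488,15,0,0,-1]

```text
time: 9.2
tool_pos: [0.4902, -0.1001, 0.1886]
tcp_rot: [-2.789, 0.01, -0.01]
wrist_force: [10.1, 6.0, -4.9]
width: 0.252
grip_force: 79.3
```

Run:
```python
from h import *
snap('scene','s5');s=readout.read_state();print(s)
cv2.imwrite('pics/s5c.png',cv2.resize(cv2.imread('pics/s5.png')[130:330,100:480],(760,400)))
```

```text
{'time': 9.25, 'q': array([-0.46040377,  0.06067472,  1.99266497,  0.33424364,  1.25965131,
        0.98678842]), 'joint_vel': array([ 3.17226064e-03, -1.49552619e-03,  2.79860622e-03, -4.80221795e-03,
       -3.58630013e-03, -2.59075741e-05]), 'joint_torque': array([ -4.05533284, -38.80869627, -32.06608057,  -1.47968508,
         2.81296961,  -0.13606444]), 'tool_pos': array([ 0.49021946, -0.10004856,  0.18846078]), 'tcp_rot': array([-2.7896066 ,  0.00989558, -0.00955088]), 'wrist_force': array([10.37814737,  5.01191168, -4.98664253]), 'torque': array([ 0.67660991, -1.24348417, -0.58011286]), 'grip_force': 79.27519798278809, 'width': 0.2513801203022493}
```

View pics/s5c.png

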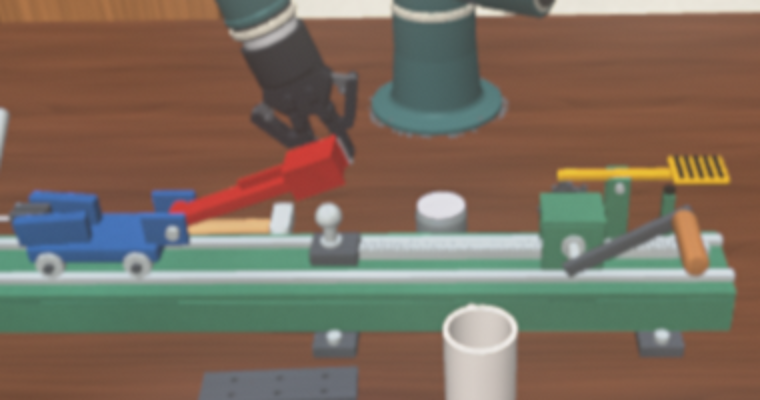

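The tongue is clear of the ball, at about 0.35 rad (roughly 62 mm of rise). It is held steady, and the pedal is up.

```bash
python3 -c "
from h import *
print(finish_job())"
```

```text
the job is handed in; nothing more can be done
None
```

Job handed in at about 9 s on the robot's clock: I pressed the pedal to its stop and let it up, the rack eased back, and I pulled the latch. The tongue is held still about 62 mm up, and I didn't touch the tin, hammer, drawplate or mug.

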